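Push the canister up the loading ramp into its cradle

ROBOT

A 6-joint arm with a two-finger parallel gripper is mounted at the origin on the work surface. World frame = base frame: x ahead of the robot, y to its left, z up, the work surface at z = 0. Lengths are in m, angles in rad, forces in N, time in s.
With the tool pointing down it reaches from about 0.2 to 0.875 m from the base axis. Payload 3.4 kg.
Tool frame: the origin (TCP) lies on the mounting face of the last link; the fingertips stand 199 mm ahead of it and the grasp point (between the pads) lies 180 mm ahead of it; z points along the fingers, y is the line along which they close (so a half turn about z gives the same grasp; the last joint's range is limited). The gripper opens to 94 mm and grips with 3 to 60 N. Pads are 16 mm wide; open, the fingers measure 119 mm over their backs; the gripper's body (75 mm by 177 mm) begins 78 mm behind the grasp point.
Start: joints at [-1.41, 0.276, 1.505, -0, 1.361, -0.121], TCP at [0.16, -0.552, 0.405] pointing down, gripper open.
Joint ranges: [-2.89, 2.89], [-0.75, 2.08], [0.22, 2.7], [-1.18, 4.32], [0.11, 2.71], [-2.7, 2.7]. Speed limits (rad/s): [2.57, 2.57, 3.14, 3.14, 3.14, 3.14].

INTERFACE

Orientations are given as a 3x3 rotation matrix whose columns are the frame's x, y, z axes.
In Python, from cell import arm gives the robot as it stands.
- The arm moves only by the tool send_rows, never from a script. Its argument "series" is one flat list of numbers, 5 for each row, row after row: the finger opening in mm, from 0 to 94, then the shift along the tool's x, y, z in mm, then the turn about the tool's z in rad. In form: [jaw, tx, ty, tz, spin, jaw, tx, ty, tz, spin, ...]. A call has exactly 8 rows; each row shifts and turns the commanded pose from where the row before left it, along the tool's axes as they then stand; what a row does not reach is not made up. A row lasts 1/12 s, in which the tool goes at most 41.7 mm and 7.16 degrees, less where a joint would pass 70% of its speed; a pose out of reach is approached as far as the arm can. A call is refused whole if a number of a shift passes 41.7 or a number of a turn 0.125, either way. A call with a gripper value outside its range is refused whole. The fingers move at their own pace and stop on an object; "force" is the grip in N (left out, the last holds). Time passes only in rows, so rows that do not move let the fingers close, or fill a call up. It gives the time, the measured TCP pose, the force, the opening and the grip force at its end, in the units of the state.
- arm.state(): the state, without advancing time (a new reading comes with each control period).
- arm.grab_frame(name): name is "side" or "top" or "wrist"; returns (picture, depth): 480x640x3 uint8, red, green, blue; 480x640 float32, m along the optical axis (not along the pixel's ray), 0 where there is no reading.
- arm.camera_model(name): a dict with "mtx" (3x3 intrinsics, pixels), "k1" (the pictures are not rectified: a ray, as slopes to the right and down, at radius r is drawn at 1 + k1 r^2 times it, then the intrinsics apply), "rvec" (rotation vector, rad) and "tvec" (3), from world to camera coordinates, as OpenCV has them. Camera axes: x right, y down, z forward; pixel columns grow to the right and rows downward; lengths in m; the calibration is good to about 2 mm. A picture is of the moment at which its call begins: read the wrist's pose just before it. camera_model takes no time and is no camera call; for the wrist camera it gives the pose at the moment of the call.
- arm.finish_job(): hands the job in; it is judged then, once.
Trained networks look in the newest picture that a camera, given by its name, has taken for a name from the list of things; names that differ only in an ending like _2 or _b are one class to them, and where a whole thing is asked for, a point or a joint stands for the part that bears it (a point fixed in the world has none). Each returns a list of dicts, best first, with "conf" (0 to 1); they miss things now and then, are a little off and sometimes report something else, mostly with a low value. They report only what shows in the picture. A call takes as long as a camera call. They do not tell look-alikes from the thing itself.
- arm.silhouettes(camera, thing): "mask" (480x640 bool, what is visible of it) and "centre" ([column, row] in pixels, amid what is visible of it).
The state is a dict: "time": time; "joint_positions": joint angles; "joint_vel": joint speeds; "joint_torque": joint torques, N m; "eef_pos": TCP position; "ee_rot": TCP orientation; "wrist_force": force on the tool from outside, world axes, zero at the start; "moment": the same for the moment, N m; "opening": finger opening in m; "grasp_force": force on a finger pad.
Only numpy, scipy, OpenCV 4.12 (cv2) and the standard library are available. Lean on these libraries where they do the work, as an engineer would, in place of code of your own. Each camera call takes 0.05 s, during which the arm holds its last target. There are 200 camera calls.

TASK

Push the red-capped steel canister slowly up the loading ramp with your fingertips from behind, over the crest, until it sits in the black cradle fully against the blue stop, then move your hand clear. Stay behind it all the way up so that it never rolls back by itself, and do not take it between the fingers or lift it. Leave the flask, the green meter and the jar where they are.

Things in the scene. Friction and masses are not known exactly. Their poses are not given: they have to be found in the camera images.
- ramp: Fixed loading ramp, 228 mm long, 140 mm wide, at a new place and yaw each time. Origin on the bench under its middle; x points uphill (level, from yellow lip to blue stop), y across, z up. The grey slope rises at 9 degrees from height 12 mm at x = -115 to 38 mm at x = +50. The channel is 124 mm wide between aluminium side rails 8 mm thick, tops 12 mm above the slope (beside the cradle 50 mm above the bench).
- lip (a point): Middle of the top of the yellow lip at the ramp's foot, 20 mm above the bench, x = -119 mm in the ramp's frame; the lip is 8 mm thick.
- crest (a point): Middle of the slope's upper edge: x = +50, height 38 mm in the ramp's frame. Beyond it a 6 mm step leads down into the black cradle, 43 mm long, its floor dipping 3 degrees towards the blue stop, whose face is at x = +93 mm, 68 mm high, 12 mm thick.
- home (a point): Where the canister's centre lies when seated in the cradle against the stop: x = +69, y = 0, z = 55 mm in the ramp's frame (up to 7 mm to either side is fine).
- canister: Polished steel cylinder, 48 mm across, 110 mm long, about 0.25 kg, red cap at its +y end. Origin at its middle, y its axis (x, z turn as it rolls). Starts lying across the slope's foot against the lip: centre at x = -99, z = 39 mm in the ramp's frame. Slides or rolls easily on the slope: let go, it runs back, over 0.25 m/s after 3 cm. Past the crest it drops into the cradle, to the stop, and stays.
- flask: Bystander: conical glass flask with a foil cap, 76 mm wide, 117 mm high, standing on the bench beside the ramp. Origin at the centre of its underside.
- meter: Bystander: green hand-held meter lying on the bench beside the ramp, 75 x 155 x 28 mm (x, y, z). Origin at the centre of its underside.
- jar: Bystander: small jar with a blue cap, 52 mm wide, 75 mm high, standing on the bench beside the ramp. Origin at the centre of its underside.
Not all that is in view belongs to the job. Leave any pink or turquoise look-alike of the canister alone.

How it is judged:
On the way, in this order (a step that is already met when the one before it is completed fails the run):
1. the fingers push the canister on the upper half of the slope (x of canister in the frame of ramp between -0.03 and 0.05 m and contact force between the fingers and canister above 0.05 N).
2. the canister is in the cradle against the stop (x of canister in the frame of ramp between 0.064 and 0.074 m and z of canister in the frame of ramp between 0.05 and 0.06 m and y of canister in the frame of ramp between -0.012 and 0.012 m and angle between the y axis of canister and the y axis of ramp, either way round below 0.12 rad and linear speed of canister below 0.02 m/s and angular speed of canister below 0.5 rad/s), for 0.2 s.
At the end, for the whole second after the job is handed in: The canister lies across the cradle at rest, its centre within 5 mm of home along the ramp and in height, within 12 mm of the ramp's middle line, its axis within 0.12 rad of square to the ramp (all of step 2); the robot touches nothing.
It fails at once if the canister runs faster than 0.25 m/s on the slope (rolled back or flung) (x of canister in the frame of ramp between -0.085 and 0.045 m and linear speed of canister above 0.25 m/s).
It fails at once if the canister is on the slope with the hand away from it (grasp point over 150 mm from its centre) (x of canister in the frame of ramp between -0.07 and 0.045 m and distance between the grasp point and canister above 0.15 m).
It fails at once if the canister is lifted off or leaves the ramp (z of canister in the frame of ramp above 0.078 m or (x of canister in the frame of ramp below -0.02 m and z of canister in the frame of ramp above 0.067 m) or (x of canister in the frame of ramp below -0.07 m and z of canister in the frame of ramp above 0.06 m) or angle between canister's own y axis and vertical below 1.27 rad or angle between canister's own y axis and vertical above 1.87 rad or x of canister in the frame of ramp below -0.13 m or x of canister in the frame of ramp above 0.1 m or y of canister in the frame of ramp above 0.03 m or y of canister in the frame of ramp below -0.03 m).
It fails at once if the canister is taken between the fingers (x of the grasp point in the frame of canister between -0.014 and 0.014 m and z of the grasp point in the frame of canister between -0.014 and 0.014 m and y of the grasp point in the frame of canister between -0.055 and 0.055 m).
It fails at once if the flask, meter or jar is shifted by more than 15 mm or tipped (distance of any of flask, meter, jar from where it was at the start of the episode above 0.015 m or angle between any of flask, meter, jar's own z axis and vertical above 0.2 rad).
It also fails if it takes over 32 s, if anything falls off the work surface, if the arm or the gripper's body presses on something with over 40 N, if the wrist force passes 120 N, or if a joint passes its speed limit or range.

## Working session

There is one attempt and no reset: what is moved stays moved. The work goes in short steps, Python scripts to look and compute and a tool call to move; the robot and the scene stay as the last step left them, time stands still between calls to the robot, and variables do not carry over. Pictures are saved under pics/ and viewed, at most 10 in all, crops included, and the job is handed in when it is done.

Besides the shell and the picture viewer there is one more tool, called after "Request:" in YAML: its name, and indented under it one key for each argument. send_rows: Moves the arm, as the interface text tells. Its arguments: {"type":"object","properties":{"series":{"type":"array"},"force":{"type":"number"}},"required":["series"]}

```bash
mkdir -p pics; ls
python3 - <<'E'
from cell import arm
import cv2,numpy as np
s=arm.state();print(s['time'],s['eef_pos'],s['ee_rot'],s['opening'],s['wrist_force'])
for n in ['top','side']:
    p,d=arm.grab_frame(n);cv2.imwrite(f'pics/{n}0.png',p[:,:,::-1]);np.savez(f'{n}0.npz',p=p,d=d)
    m=arm.camera_model(n);print(n,m)
    for t in ['canister','ramp','lip','crest']:
        try:
            print(t,[(round(x['conf'],2),np.round(x['centre']),x['mask'].sum()) for x in arm.silhouettes(n,t)])
        except Exception as e: print(t,e)
E
```

```text
pics
0.0 [ 0.15985795 -0.55211484  0.4038224 ] [[ 9.60556809e-01  2.78083696e-01 -2.73180802e-04]
 [ 2.78083732e-01 -9.60555187e-01  1.78062527e-03]
 [ 2.32757618e-04 -1.78635886e-03 -9.99998377e-01]] 0.0940570933106972 [-0.19466287 -0.1473507   0.12976501]
top {'mtx': array([[433.12874057,   0.        , 321.65095681],
       [  0.        , 433.12874057, 238.39230815],
       [  0.        ,   0.        ,   1.        ]]), 'k1': -0.10232874947785237, 'rvec': array([ 2.16619191, -2.16179023,  0.06384482]), 'tvec': array([0.04828518, 0.57851815, 0.71871737])}
canister [(0.96, array([297., 226.]), np.int64(1969)), (0.93, array([324., 132.]), np.int64(1743)), (0.6, array([418., 324.]), np.int64(1956))]
ramp [(0.89, array([239., 260.]), np.int64(9481))]
lip [(0.64, array([238., 263.]), np.int64(9674))]
crest [(0.64, array([243., 262.]), np.int64(9522))]
side {'mtx': array([[502.8841395 ,   0.        , 319.61805612],
       [  0.        , 502.8841395 , 234.21909503],
       [  0.        ,   0.        ,   1.        ]]), 'k1': 0.029729615115111824, 'rvec': array([ 0.00908899, -2.80974397,  1.37031022]), 'tvec': array([0.54291712, 0.0236238 , 0.8552532 ])}
canister [(0.87, array([179., 259.]), np.int64(2150)), (0.8, array([377., 205.]), np.int64(1581)), (0.75, array([292., 217.]), np.int64(1711)), (0.63, array([273., 267.]), np.int64(2369))]
ramp [(0.62, array([326., 327.]), np.int64(12871))]
lip [(0.66, array([325., 326.]), np.int64(12712))]
crest [(0.65, array([326., 327.]), np.int64(12634))]
```

View pics/top0.png

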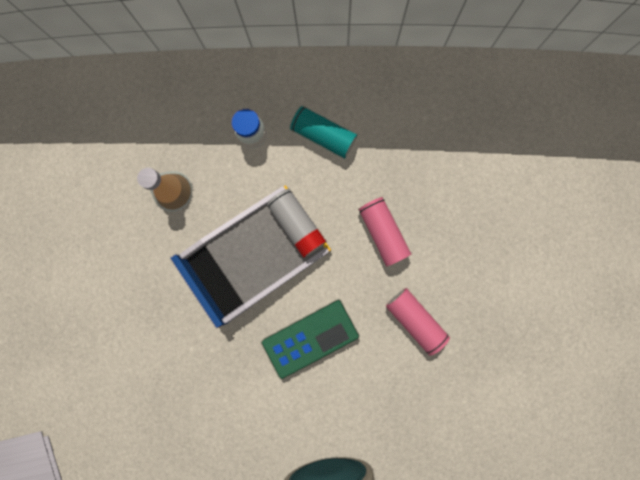

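View pics/side0.png

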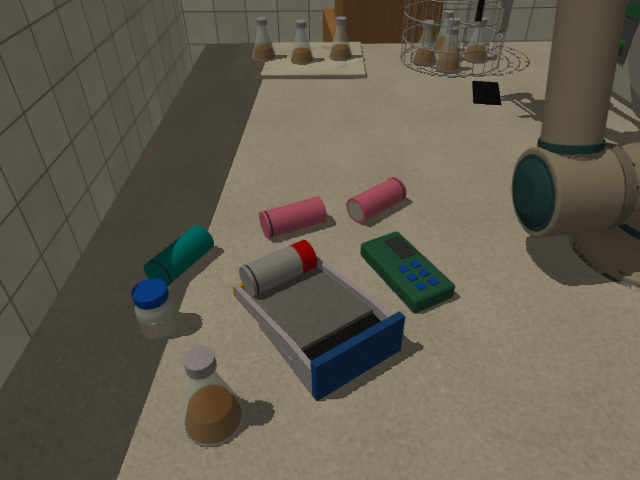

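The red-capped steel canister is at (300,225) in top and (278,268) in side, lying against the yellow lip. The pink ones at top (385,232) and (418,324) and the turquoise one at (324,132) are look-alikes. I'll confirm it in a crop and fit the ramp pose.

```bash
cat > h.py <<'E'
import numpy as np,cv2
def rays(m,uv):
    # undistort: drawn = s*(1+k1 r^2)
    uv=np.asarray(uv,float).reshape(-1,1,2)
    return cv2.undistortPoints(uv,m['mtx'],np.array([m['k1'],0,0,0,0.]))[:,0]
def cloud(m,d,mask):
    v,u=np.nonzero(mask&(d>0)); n=rays(m,np.c_[u,v]); z=d[v,u]
    R=cv2.Rodrigues(m['rvec'])[0]
    return (np.c_[n*z[:,None],z]-np.ravel(m['tvec']))@R
def project(m,P):
    P=np.asarray(P,float).reshape(-1,3)
    return cv2.projectPoints(P,m['rvec'],m['tvec'],m['mtx'],np.array([m['k1'],0,0,0,0.]))[0][:,0]
E
python3 - <<'E'
from cell import arm
from h import *
from scipy.optimize import least_squares
for n in ['top','side']:
    f=np.load(f'{n}0.npz');p,d=f['p'],f['d'];m=arm.camera_model(n)
    hsv=cv2.cvtColor(p,cv2.COLOR_RGB2HSV)
    roi=np.zeros(d.shape,bool)
    if n=='top': roi[240:340,160:240]=1
    else: roi[310:400,300:410]=1
    b=(hsv[...,0]>100)&(hsv[...,0]<130)&(hsv[...,1]>120)&roi
    P=cloud(m,d,b);P=P[(P[:,2]>0.06)&(P[:,2]<.08)]
    r=cv2.minAreaRect(P[:,:2].astype(np.float32)*1000);print(n,'stop top',len(P),r,P[:,2].mean())
    # canister
    roi[:]=0
    if n=='top': roi[180:265,265:335]=1
    else: roi[235:300,235:325]=1
    red=(hsv[...,1]>150)&((hsv[...,0]<8)|(hsv[...,0]>172))&roi
    P=cloud(m,d,red);print('red',len(P),P.mean(0))
    # fit cylinder using net mask nearest
    for s in arm.silhouettes(n,'canister'):
        c=s['centre']
        if roi[int(c[1]),int(c[0])]:
            Q=cloud(m,d,cv2.erode(s['mask'].astype(np.uint8),np.ones((3,3)))>0)
            def res(x):
                a=np.array([np.cos(x[2]),np.sin(x[2]),0]);w=Q-[x[0],x[1],x[3]]
                return np.linalg.norm(np.cross(w,a),axis=1)-.024
            q0=Q.mean(0);_,_,V=np.linalg.svd(Q-q0,full_matrices=False)
            s0=least_squares(res,[q0[0],q0[1],np.arctan2(V[0,1],V[0,0]),.039],loss='soft_l1',f_scale=.002)
            a=np.array([np.cos(s0.x[2]),np.sin(s0.x[2])]);t=(Q[:,:2]-s0.x[:2])@a
            c=s0.x[:2]+a*(np.percentile(t,1)+np.percentile(t,99))/2
            print('can',c,s0.x,np.ptp(t),np.abs(s0.fun).mean())
    for t in ['flask','meter','jar']:
        for s in arm.silhouettes(n,t)[:2]:
            Q=cloud(m,d,s['mask']);print(t,round(s['conf'],2),np.round(s['centre']),np.round(np.median(Q,0),3))
    # rails: slope fit
    for s in arm.silhouettes(n,'ramp')[:1]:
        Q=cloud(m,d,s['mask']);print('ramp z',np.percentile(Q[:,2],[1,50,99]),cv2.minAreaRect(Q[Q[:,2]>.01,:2].astype(np.float32)*1000))
p=np.load('top0.npz')['p'];cv2.imwrite('pics/crop.png',cv2.resize(p[170:350,150:370,::-1],None,fx=3,fy=3,interpolation=cv2.INTER_CUBIC))
E
```

```text
top stop top 589 ((489.0224304199219, 253.18728637695312), (136.9116668701172, 10.678390502929688), 35.264408111572266) 0.06728496503774307
red 412 [0.56882648 0.06837285 0.05814216]
can [0.60279169 0.09189446] [ 2.1479462   1.18368651 -2.52645698  0.03814492] 0.10955548997738873 0.0009327354685939534
flask 0.71 [167. 187.] [0.66  0.31  0.053]
meter 0.71 [312. 340.] [0.408 0.069 0.028]
meter 0.67 [243. 262.] [0.537 0.188 0.031]
jar 0.74 [246. 126.] [0.761 0.173 0.073]
jar 0.38 [241. 261.] [0.537 0.188 0.031]
ramp z [0.01486646 0.03097795 0.06911354] ((551.1239624023438, 167.37001037597656), (141.70144653320312, 227.72312927246094), 35.5979118347168)
side stop top 1190 ((490.331298828125, 254.32919311523438), (140.158935546875, 14.574809074401855), 34.91544723510742) 0.0666399989360496
red 475 [0.56269407 0.07719224 0.05141259]
can [0.60707131 0.09289937] [0.69241068 0.15244402 0.60920722 0.03850187] 0.10923800059576738 0.0015602288174596498
flask 0.67 [156. 308.] [0.765 0.192 0.051]
flask 0.6 [209. 405.] [0.661 0.338 0.049]
meter 0.92 [407. 270.] [0.408 0.088 0.028]
jar 0.83 [153. 309.] [0.764 0.193 0.051]
ramp z [0.0017447  0.03168057 0.06868515] ((551.7362060546875, 166.46560668945312), (141.72076416015625, 229.496826171875), 35.26792907714844)
```

View pics/crop.png

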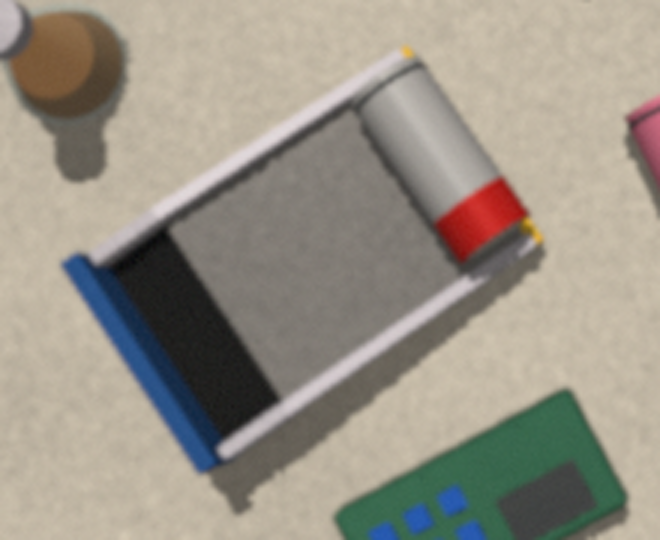

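The crop confirms it: a grey steel cylinder with a red cap, lying against the yellow lip inside the ramp channel. The ramp origin is about (0.547, 0.173) with yaw 125.3°. I'll approach behind the lip with tool x pointing uphill.

Request:
send_rows:
  series: [66, 26, -18.4, 0, 0, 66, 26, -18.4, 0, 0, 66, 26, -18.4, 0, 0, 66, 26, -18.4, 0, 0, 66, 26, -18.4, 0, 0, 66, 26, -18.4, 0, 0, 66, 26, -18.4, 0, 0, 66, 26, -18.4, 0, 0]

```text
time: 1.67
eef_pos: [0.3194, -0.3518, 0.4049]
ee_rot: [[0.961, 0.278, 0.0], [0.278, -0.961, -0.0], [0.0, 0.001, -1.0]]
wrist_force: [0.2, -0.5, -0.2]
opening: 0.0659
grasp_force: 0.0
```

Request:
send_rows:
  series: [66, 26, -18.4, 0, 0, 66, 26, -18.4, 0, 0, 66, 26, -18.4, 0, 0, 66, 26, -18.4, 0, 0, 66, 26, -18.4, 0, 0, 66, 26, -18.4, 0, 0, 66, 26, -18.4, 0, 0, 66, 26, -18.4, 0, 0]

```text
time: 2.33
eef_pos: [0.4783, -0.1524, 0.4049]
ee_rot: [[0.961, 0.278, 0.001], [0.278, -0.961, -0.0], [0.0, 0.001, -1.0]]
wrist_force: [0.2, -0.9, -0.4]
opening: 0.066
grasp_force: 0.0
```

Request:
send_rows:
  series: [66, 26, -18.4, 0, 0, 66, 26, -18.4, 0, 0, 66, 26, -18.4, 0, 0, 66, 26, -18.4, 0, 0, 66, 26, -18.4, 0, 0, 66, 26, -18.4, 0, 0, 66, 26, -18.4, 0, 0, 66, 26, -18.4, 0, 0]

```text
time: 3.0
eef_pos: [0.6373, 0.0468, 0.4046]
ee_rot: [[0.961, 0.278, -0.0], [0.278, -0.961, -0.0], [-0.0, 0.0, -1.0]]
wrist_force: [-0.1, -0.4, -0.2]
opening: 0.0657
grasp_force: 0.0
```

Request:
send_rows:
  series: [66, 0, 0, 5, -0.119, 66, 0, 0, 5, -0.119, 66, 0, 0, 5, -0.119, 66, 0, 0, 5, -0.119, 66, 0, 0, 5, -0.119, 66, 0, 0, 5, -0.119, 66, 0, 0, 5, -0.119, 66, 0, 0, 5, -0.119]

```text
time: 3.67
eef_pos: [0.6365, 0.0454, 0.3643]
ee_rot: [[0.325, 0.946, -0.0], [0.946, -0.325, -0.0], [-0.0, -0.0, -1.0]]
wrist_force: [0.4, -0.1, -0.3]
opening: 0.066
grasp_force: 0.0
```

Request:
send_rows:
  series: [66, 0, 0, 5, -0.119, 66, 0, 0, 5, -0.119, 66, 0, 0, 5, -0.119, 66, 0, 0, 5, -0.119, 66, 0, 0, 5, -0.119, 66, 0, 0, 5, -0.119, 66, 0, 0, 5, -0.119, 66, 0, 0, 5, -0.119]

```text
time: 4.33
eef_pos: [0.6365, 0.0454, 0.3244]
ee_rot: [[-0.582, 0.813, -0.0], [0.813, 0.582, -0.0], [-0.0, -0.0, -1.0]]
wrist_force: [-0.2, 0.3, -0.7]
opening: 0.066
grasp_force: 0.0
```

```bash
cat > st.py <<'E'
from h import *
O=np.array([.5469,.1728]);yw=np.radians(125.2);u=np.array([np.cos(yw),np.sin(yw)]);v=np.array([-u[1],u[0]])
def st(arm):
    s=arm.state();p=np.array(s['eef_pos']);R=np.array(s['ee_rot']);g=p+.18*R[:,2];d=g[:2]-O
    print('t',round(s['time'],2),'grasp in ramp mm x %.1f y %.1f'%(1e3*d@u,1e3*d@v),'tip z %.1f'%(1e3*(p+.199*R[:,2])[2]),'yaw err',round(float(np.arctan2(R[1,0],R[0,0])-yw),4),'tilt',np.round(R[:2,2],4),'F',np.round(s['wrist_force'],2),'F.u %.2f'%(s['wrist_force'][:2]@u),'op',round(s['opening'],4),'q',np.round(s['joint_positions'],2))
E
python3 - <<'E'
from cell import arm
from st import *
st(arm)
p,d=arm.grab_frame('wrist');cv2.imwrite('pics/w1.png',p[:,:,::-1])
E
```

```text
t 4.33 grasp in ramp mm x -155.8 y 0.3 tip z 125.4 yaw err 0.0066 tilt [-0.0001 -0.0001] F [-0.17  0.3  -0.75] F.u 0.35 op 0.066 q [-0.04  0.42  1.49 -0.    1.23 -0.66]
```

View pics/w1.png

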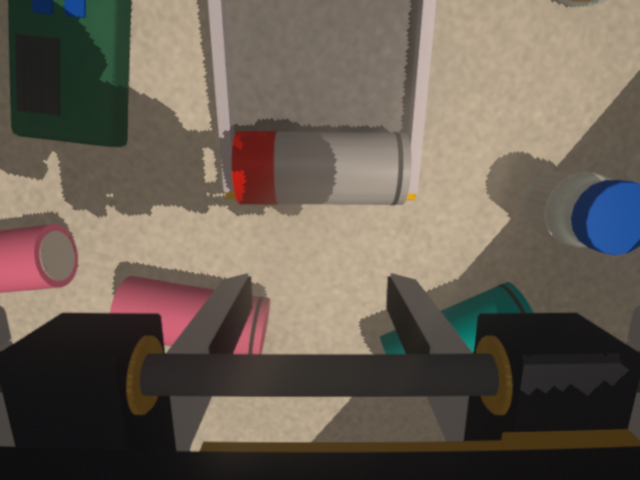

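The wrist view shows the canister square at (320,167) with the fingers centred on it at 250–390. I still need to check clearance to the pink (260,320) and turquoise (450,330) look-alikes before descending.

Run:
```python
from cell import arm
from st import *
f=np.load('top0.npz');m=arm.camera_model('top')
P=cloud(m,f['d'],np.ones(f['d'].shape,bool))
d=P[:,:2]-O;x=1e3*d@u;y=1e3*d@v;z=1e3*P[:,2]
for a in range(-80,80,10):
    k=(x<-126)&(x>-260)&(y>a)&(y<a+10)&(z>12)
    print(a,'max x',np.round(x[k].max(),0) if k.any() else None,end='; ')
```

```text
-80 max x -218.0; -70 max x -223.0; -60 max x -227.0; -50 max x -233.0; -40 max x None; -30 max x None; -20 max x None; -10 max x None; 0 max x None; 10 max x None; 20 max x None; 30 max x -199.0; 40 max x -198.0; 50 max x -196.0; 60 max x -194.0; 70 max x -193.0;
```

Request:
send_rows:
  series: [66, 0, 0, 12, 0.006, 66, 0, 0, 12, 0, 66, 0, 0, 12, 0, 66, 0, 0, 12, 0, 66, 0, 0, 12, 0, 66, 0, 0, 12, 0, 66, 0, 0, 12, 0, 66, 0, 0, 13, 0]

```text
time: 5.05
eef_pos: [0.6367, 0.0454, 0.2275]
ee_rot: [[-0.57, 0.822, 0.001], [0.822, 0.57, -0.0], [-0.001, 0.001, -1.0]]
wrist_force: [0.7, -0.8, -0.1]
opening: 0.0659
grasp_force: 0.0
```

Request:
send_rows:
  series: [66, 2.5, 0, 0, 0, 66, 2.5, 0, 0, 0, 66, 2.5, 0, 0, 0, 66, 2.5, 0, 0, 0, 66, 2, 0, 0, 0, 66, 2, 0, 0, 0, 66, 2, 0, 0, 0, 66, 2, 0, 0, 0]

```text
time: 5.72
eef_pos: [0.6261, 0.0603, 0.228]
ee_rot: [[-0.572, 0.82, 0.001], [0.82, 0.572, -0.0], [-0.0, 0.0, -1.0]]
wrist_force: [-0.0, 0.5, -0.2]
opening: 0.066
grasp_force: 0.0
```

Request:
send_rows:
  series: [66, 2, 0, 0, 0, 66, 2, 0, 0, 0, 66, 2, 0, 0, 0, 66, 2, 0, -0.3, 0, 66, 2, 0, -0.3, 0, 66, 2, 0, -0.3, 0, 66, 2, 0, -0.3, 0, 66, 2, 0, -0.3, 0]

```text
time: 6.38
eef_pos: [0.617, 0.0733, 0.2293]
ee_rot: [[-0.572, 0.82, 0.0], [0.82, 0.572, -0.0], [-0.0, 0.0, -1.0]]
wrist_force: [1.4, -1.0, 1.4]
opening: 0.0662
grasp_force: 0.9
```

Run:
```python
from cell import arm
from st import *
st(arm)
p,d=arm.grab_frame('wrist');cv2.imwrite('pics/w2.png',p[:,:,::-1])
```

```text
t 6.38 grasp in ramp mm x -121.8 y -0.0 tip z 30.3 yaw err -0.0053 tilt [ 0.0004 -0.0002] F [ 1.38 -1.04  1.38] F.u -1.64 op 0.0662 q [ 0.01  0.48  1.65 -0.    1.01 -0.6 ]
```

View pics/w2.png

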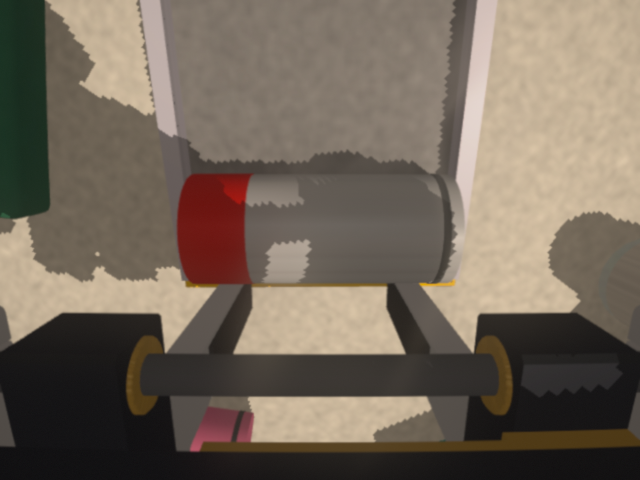

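In contact and square: the canister (320,228) is off the lip with both fingers behind it. I'll keep pushing slowly.

Request:
send_rows:
  series: [66, 2, 0, -0.3, 0, 66, 2.5, 0, -0.4, 0, 66, 2.5, 0, -0.4, 0, 66, 2.5, 0, -0.4, 0, 66, 2.5, 0, -0.4, 0, 66, 2.5, 0, -0.4, 0, 66, 2.5, 0, -0.4, 0, 66, 2.5, 0, -0.4, 0]

```text
time: 7.1
eef_pos: [0.6057, 0.0894, 0.2323]
ee_rot: [[-0.572, 0.82, -0.0], [0.82, 0.572, -0.0], [-0.0, -0.0, -1.0]]
wrist_force: [-0.0, -1.4, 0.4]
opening: 0.0659
grasp_force: 0.9
```

Request:
send_rows:
  series: [66, 2.5, 0, -0.4, 0, 66, 2.5, 0, -0.4, 0, 66, 2.5, 0, -0.4, 0, 66, 2.5, 0, -0.4, 0, 66, 2.5, 0, -0.4, 0, 66, 2.5, 0, -0.4, 0, 66, 2.5, 0, -0.4, 0, 66, 2.5, 0, -0.4, 0]

```text
time: 7.77
eef_pos: [0.5943, 0.1058, 0.2355]
ee_rot: [[-0.572, 0.82, -0.0], [0.82, 0.572, -0.0], [-0.0, -0.0, -1.0]]
wrist_force: [0.6, -1.2, 0.8]
opening: 0.0662
grasp_force: 0.9
```

Request:
send_rows:
  series: [66, 2.5, 0, -0.4, 0, 66, 2.5, 0, -0.4, 0, 66, 2.5, 0, -0.4, 0, 66, 2.5, 0, -0.4, 0, 66, 2.5, 0, -0.4, 0, 66, 2.5, 0, -0.4, 0, 66, 2.5, 0, -0.4, 0, 66, 2.5, 0, -0.4, 0]

```text
time: 8.43
eef_pos: [0.5828, 0.1222, 0.2387]
ee_rot: [[-0.572, 0.82, -0.0], [0.82, 0.572, -0.0], [-0.0, -0.0, -1.0]]
wrist_force: [1.0, -2.2, 1.5]
opening: 0.0659
grasp_force: 0.9
```

Run:
```python
from cell import arm
from st import *
st(arm)
p,d=arm.grab_frame('wrist');cv2.imwrite('pics/w3.png',p[:,:,::-1])
```

```text
t 8.43 grasp in ramp mm x -62.0 y -0.2 tip z 39.7 yaw err -0.0054 tilt [-0.     -0.0001] F [ 1.04 -2.19  1.47] F.u -2.39 op 0.0659 q [ 0.09  0.44  1.7  -0.    1.01 -0.52]
```

View pics/w3.png

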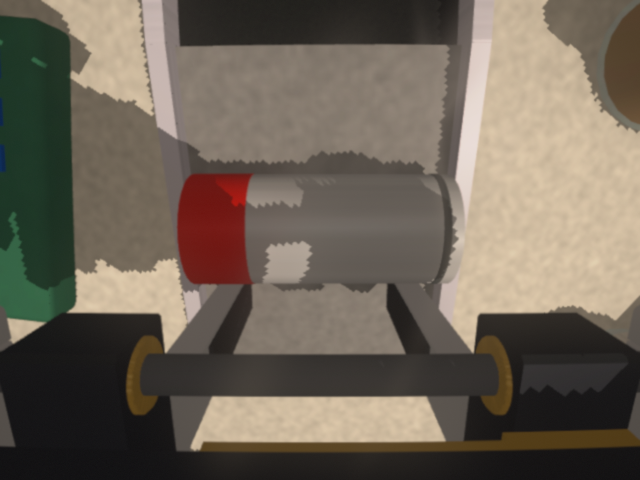

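The canister is still square and centred at (320,228), now at about x = −30 mm with the crest ahead at row 45. I'll push on to the crest.

Request:
send_rows:
  series: [66, 2.5, 0, -0.4, 0, 66, 2.5, 0, -0.4, 0, 66, 2.5, 0, -0.4, 0, 66, 2.5, 0, -0.4, 0, 66, 2.5, 0, -0.4, 0, 66, 2.5, 0, -0.4, 0, 66, 2.5, 0, -0.4, 0, 66, 2.5, 0, -0.4, 0]

```text
time: 9.15
eef_pos: [0.5714, 0.1387, 0.2419]
ee_rot: [[-0.572, 0.82, 0.0], [0.82, 0.572, -0.0], [-0.0, -0.0, -1.0]]
wrist_force: [1.5, -1.7, 1.0]
opening: 0.0657
grasp_force: 0.9
```

Request:
send_rows:
  series: [66, 2.5, 0, -0.4, 0, 66, 2.5, 0, -0.4, 0, 66, 2.5, 0, -0.4, 0, 66, 2.5, 0, -0.4, 0, 66, 2.5, 0, -0.4, 0, 66, 2.5, 0, -0.4, 0, 66, 2.5, 0, -0.4, 0, 66, 2.5, 0, -0.4, 0]

```text
time: 9.82
eef_pos: [0.56, 0.1551, 0.2451]
ee_rot: [[-0.572, 0.82, -0.0], [0.82, 0.572, -0.0], [-0.0, -0.0, -1.0]]
wrist_force: [1.1, -1.3, 0.4]
opening: 0.0657
grasp_force: 0.9
```

Request:
send_rows:
  series: [66, 2.5, 0, -0.4, 0, 66, 2.5, 0, -0.4, 0, 66, 2.5, 0, -0.4, 0, 66, 2.5, 0, -0.4, 0, 66, 2.5, 0, -0.4, 0, 66, 2.5, 0, -0.4, 0, 66, 2.5, 0, -0.4, 0, 66, 2.5, 0, -0.4, 0]

```text
time: 10.48
eef_pos: [0.5485, 0.1714, 0.2483]
ee_rot: [[-0.572, 0.82, 0.0], [0.82, 0.572, -0.0], [-0.0, -0.0, -1.0]]
wrist_force: [-0.1, -1.2, 1.7]
opening: 0.0661
grasp_force: 0.9
```

Request:
send_rows:
  series: [66, 2, 0, 0, 0, 66, 2, 0, 0, 0, 66, 2, 0, 0, 0, 66, 2, 0, 0, 0, 66, 2, 0, 0, 0, 66, 2, 0, 0, 0, 66, 2, 0, 0, 0, 66, 2, 0, 0, 0]

```text
time: 11.15
eef_pos: [0.5394, 0.1846, 0.2482]
ee_rot: [[-0.572, 0.82, -0.0], [0.82, 0.572, -0.0], [0.0, -0.0, -1.0]]
wrist_force: [0.7, -1.9, 0.7]
opening: 0.0662
grasp_force: 0.5
```

Request:
send_rows:
  series: [66, 2, 0, 0, 0, 66, 2, 0, 0, 0, 66, 2, 0, 0, 0, 66, 2, 0, 0, 0, 66, 2, 0, 0, 0, 66, 2, 0, 0, 0, 66, 1, 0, 0, 0, 66, 0, 0, 0, 0]

```text
time: 11.82
eef_pos: [0.5319, 0.1953, 0.2482]
ee_rot: [[-0.572, 0.82, -0.0], [0.82, 0.572, -0.0], [0.0, -0.0, -1.0]]
wrist_force: [-0.0, 0.2, 0.5]
opening: 0.0659
grasp_force: 0.0
```

Run:
```python
from cell import arm
from st import *
st(arm)
p,d=arm.grab_frame('wrist');cv2.imwrite('pics/w4.png',p[:,:,::-1])
```

```text
t 11.82 grasp in ramp mm x 27.0 y -0.7 tip z 49.2 yaw err -0.0051 tilt [-0.0001 -0.    ] F [-0.05  0.17  0.52] F.u 0.16 op 0.0659 q [ 0.23  0.39  1.75  0.    1.   -0.38]
```

View pics/w4.png

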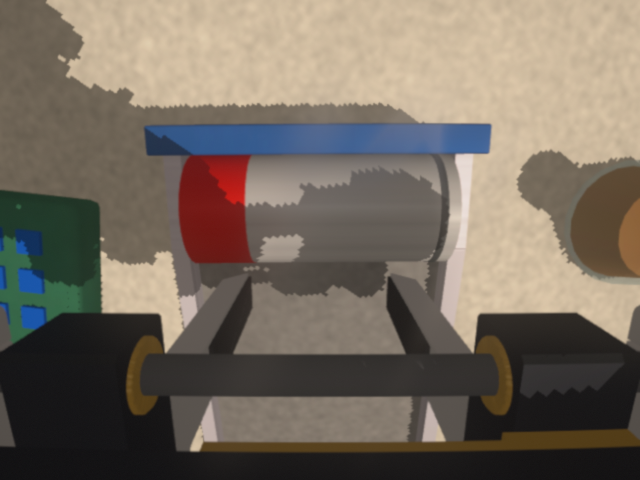

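The canister sits in the cradle at (320,208), square and touching the blue stop edge at row 153, with no force on the fingers. I'll back off, lift clear and check.

Request:
send_rows:
  series: [66, -4, 0, -1, 0, 66, -4, 0, 0, 0, 66, -4, 0, 0, 0, 66, -4, 0, 0, 0, 66, -4, 0, 0, 0, 66, -4, 0, -8, 0, 66, -4, 0, -12, 0, 66, 0, 0, -15, 0]

```text
time: 12.53
eef_pos: [0.5484, 0.1712, 0.2843]
ee_rot: [[-0.571, 0.821, -0.001], [0.821, 0.571, -0.001], [0.0, -0.002, -1.0]]
wrist_force: [0.1, 0.6, 0.3]
opening: 0.0658
grasp_force: 0.0
```

Request:
send_rows:
  series: [66, 0, 0, -20, 0, 66, 0, 0, -20, 0, 66, 0, 0, -20, 0, 66, 0, 0, -20, 0, 66, 0, 0, -15, 0, 66, 0, 0, -10, 0, 66, 0, 0, 0, 0, 66, 0, 0, 0, 0]

```text
time: 13.2
eef_pos: [0.5481, 0.1719, 0.3895]
ee_rot: [[-0.572, 0.82, 0.001], [0.82, 0.572, 0.0], [-0.0, 0.001, -1.0]]
wrist_force: [-0.6, 0.3, -0.6]
opening: 0.0658
grasp_force: 0.0
```

Run:
```python
from cell import arm
from st import *
from scipy.optimize import least_squares
st(arm)
for n in ['wrist','side']:
    m=arm.camera_model(n);p,d=arm.grab_frame(n)
    if n=='side': cv2.imwrite('pics/s5.png',p[:,:,::-1])
    for s in arm.silhouettes(n,'canister'):
        Q=cloud(m,d,cv2.erode(s['mask'].astype(np.uint8),np.ones((3,3)))>0);e=Q[:,:2]-O;Q=np.c_[e@u,e@v,Q[:,2]]
        c=np.median(Q,0)
        if abs(c[0]-.069)>.04: continue
        f=least_squares(lambda q:np.hypot(Q[:,0]-q[0]-q[2]*Q[:,1],Q[:,2]-q[1])-.024,[.069,.055,0],loss='soft_l1',f_scale=.002)
        print(n,s['conf'],'x,z,skew',f.x,'y',np.percentile(Q[:,1],[1,99]).mean())
    if n=='wrist':
        for s in arm.silhouettes('wrist','lip')[:0]: pass
```

```text
t 13.2 grasp in ramp mm x -1.5 y -0.5 tip z 190.5 yaw err -0.0055 tilt [0.0007 0.    ] F [-0.63  0.31 -0.58] F.u 0.62 op 0.0658 q [ 0.18  0.28  1.53 -0.    1.33 -0.43]
wrist 0.81 x,z,skew [0.06845952 0.05378038 0.00046202] y -0.000981519967232048
side 0.7 x,z,skew [ 0.06929429  0.05478716 -0.01119129] y -0.003357780781974483
```

View pics/s5.png

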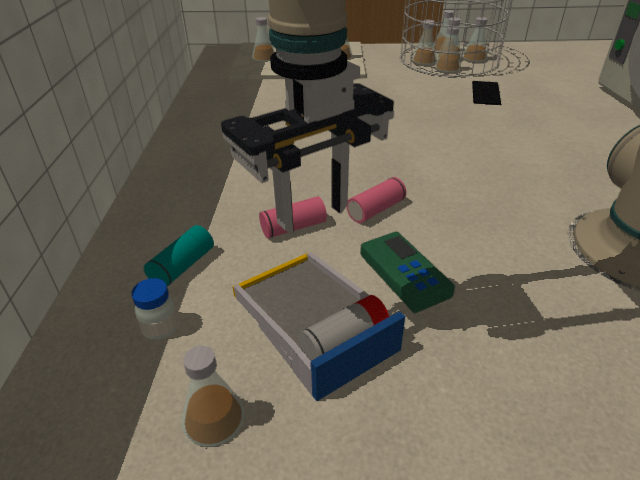

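The side view shows the canister seated against the blue stop at (345,330), the hand clear above, and the bystanders where they were. It measures x = 69, z = 54–55 and y = −1 to −3 mm.

```bash
python3 -c "
from cell import arm
print(arm.finish_job())"
```

```text
the job is handed in; nothing more can be done
None
```

The canister lies square in the cradle against the blue stop, measured within 5 mm of home, with the hand clear and the flask, meter and jar untouched; I handed the job in at about 13 s, and no verdict came back.

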